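# Load the purge chamber and set its valve rods to the middle click

## Task

Put the two white filter cassettes into the purge chamber, side by side, each flat on the floor with its rib up, and shut the lid fully. Only then set both valve rods to their middle click: one is pushed fully in and must be pulled, the other is drawn fully out and must be pushed. Leave the glassware and everything else on the bench where it stands, and let go of everything.

Things in the scene. Friction and masses are not known exactly. Their poses are not given: they have to be found in the camera images.
- chamber: white open-topped purge chamber fixed to the bench: 124 x 156 x 60 mm outside (x, y, z), walls and floor 6 mm, so 112 x 144 x 54 mm inside. Origin at the centre of its underside, on the bench; the lid is hinged along its +x rim, which faces away from the bench's middle, roughly to the robot's left. The two cassettes fit in side by side along y, each with its length along x, and not one on the other
- lid (a joint): chamber lid angle in rad: 0 = shut, about 1.6 = upright, grows as it opens. A stiff hinge: it stays where it is left and must be pushed all the way down (2 to 3 N at the tab)
- lid_hinge (a point): middle of the lid's hinge line, at the chamber's +x rim, 60.5 mm over the bench. The line runs along the chamber's y axis. This frame turns with the lid: the lid (an aluminium frame with clear panes, 124 x 156 x 8 mm, 0.18 kg) reaches from here 124 mm along its -x, and its outer face is 8 mm along its +z
- lid_tab (a point): centre of the black tab on the lid's free edge: 26 mm along the lid, 44 mm wide, 8 mm thick, centre 136 mm from the hinge line; pulling or pushing it closes the lid
- cassette_1_center (a point): filter cassette 1: white block 80 x 46 x 24 mm (x, y, z) with a straight upright grip rib on top, 56 mm long along x, 10 mm thick, 20 mm high, centred (total height 44 mm); 0.08 to 0.17 kg. The point is its centre, half-way up (22 mm over its underside). Its x axis runs along the block and rib. Both cassettes are alike and lie on the bench, rib up
- cassette_2_center (a point): filter cassette 2: white block 80 x 46 x 24 mm (x, y, z) with a straight upright grip rib on top, 56 mm long along x, 10 mm thick, 20 mm high, centred (total height 44 mm); 0.08 to 0.17 kg. The point is its centre, half-way up (22 mm over its underside). Its x axis runs along the block and rib. Both cassettes are alike and lie on the bench, rib up
- rod_a (a joint): push-pull rod a: reading 0 = fully in, 0.020 = middle click, 0.040 = fully out (m, grows as the grip comes out of the block). A spring click pulls it into the nearest of these three positions and holds it there; leaving a click takes about 7 N along the rod; the hills lie 10 mm to either side of the middle, and past one it snaps on into the next position. Fully in at the start
- rod_a_grip (a point): centre of the black flat-sided grip on the end of rod a: 24 mm along the rod (x), 14 mm wide (y), 34 mm high (z), centre 60 mm over the bench. The rod is level; the grip moves out along its own -x axis. Its centre stands 35 mm out of the block's face when fully in, 55 mm at the middle click, 75 mm when fully out
- valve_a_face (a point): where rod a enters the front face of its fixed aluminium valve block (80 mm deep, 64 mm wide, 85 mm high, with a 10 mm stud on top); 60 mm over the bench; x points into the block, the rod comes out along -x. A collar 24 mm across stands 8 mm out of the face. The two blocks are alike and may change places
- rod_b (a joint): push-pull rod b: reading 0 = fully in, 0.020 = middle click, 0.040 = fully out (m, grows as the grip comes out of the block). A spring click pulls it into the nearest of these three positions and holds it there; leaving a click takes about 7 N along the rod; the hills lie 10 mm to either side of the middle, and past one it snaps on into the next position. Fully out at the start
- rod_b_grip (a point): centre of the black flat-sided grip on the end of rod b: 24 mm along the rod (x), 14 mm wide (y), 34 mm high (z), centre 60 mm over the bench. The rod is level; the grip moves out along its own -x axis. Its centre stands 35 mm out of the block's face when fully in, 55 mm at the middle click, 75 mm when fully out
- valve_b_face (a point): where rod b enters the front face of its fixed aluminium valve block (80 mm deep, 64 mm wide, 85 mm high, with a 10 mm stud on top); 60 mm over the bench; x points into the block, the rod comes out along -x. A collar 24 mm across stands 8 mm out of the face. The two blocks are alike and may change places
- vial_center (a point): small capped glass vial 28 mm across, 45 mm high, not needed: leave it where it is. The point is its centre, half-way up
- jar_center (a point): glass jar 44 mm across, 70 mm high, not needed: leave it where it is. The point is its centre, half-way up
- bottle_center (a point): amber bottle 70 mm across, 160 mm high, not needed: leave it where it is. The point is its centre, half-way up
- beaker_center (a point): open glass beaker 70 mm across, 80 mm high, not needed: leave it where it is. The point is its centre, half-way up
- tray_center (a point): empty open grey tray 100 x 70 x 30 mm, not needed: leave it where it is. The point is its centre, half-way up
- carton_center (a point): cardboard carton 70 x 110 x 50 mm, not needed: leave it where it is. The point is its centre, half-way up
- spatula_grip (a point): steel spatula 170 mm long lying on the bench, not needed: leave it where it is. The point is on its handle

How it is judged:
By the outcome, as a careful person would: the job done as asked, in the order asked, and still so for the second after the job is handed in, with the robot touching nothing.
It also fails if it takes over 72 s, if anything falls off the work surface, if the arm or the gripper's body presses on something with over 40 N, if the wrist force passes 120 N, or if a joint passes its speed limit or range.

## Robot

A 6-joint arm with a two-finger parallel gripper is mounted at the origin on the work surface. World frame = base frame: x ahead of the robot, y to its left, z up, the work surface at z = 0. Lengths are in m, angles in rad, forces in N, time in s.
With the tool pointing down it reaches from about 0.4 to 0.925 m from the base axis. Payload 3.4 kg.
Tool frame: the origin (TCP) lies on the centre line of the jaws, within the pads' length; the fingertips stand 22 mm ahead of it and the grasp point (between the pads) lies 3 mm ahead of it (r.finger_overhang is the distance from the TCP to the fingertips, in m); z points along the fingers, y is the direction in which the jaws open and shut (so a half turn about z gives the same grasp; the last joint's range is limited). The gripper opens to 85 mm and grips with 20 to 120 N. Pads are 22 mm wide; open, the fingers measure 114 mm over their backs; the gripper's body (76 mm by 85 mm) begins 54 mm behind the grasp point. The pads swing forward as they close: fully open they stand 13 mm farther back than shut.
Start: joints at [-1.393, 0.307, 1.506, -0, 1.328, -0.073], TCP at [0.143, -0.557, 0.253] pointing down, gripper open.
Joint ranges: [-3.12, 3.12], [-1.05, 2.28], [0.14, 2.33], [-1.42, 4.57], [0.1, 2.73], [-2.68, 2.68]. Speed limits (rad/s): [2.57, 2.57, 3.14, 3.14, 3.14, 3.14].

## Interface

Orientations are given as a 3x3 rotation matrix whose columns are the frame's x, y, z axes.
In Python, from station import r, grip, solve_ik, cams, telemetry gives the robot as it stands. The module is installed in compiled form; this text tells all that it offers. Calls block until the motion is done:
- r.move_ptp(position, orientation): joint-space move of the TCP to a pose.
- r.line_to(position, rot=None, feed=0.15): straight line of the TCP; rot=None keeps the orientation; feed is the mean speed in m/s.
- r.move_j(angles): joint-space move.
- grip(opening, f_grip=None): opening from 0.0 (shut) to 1.0 (fully open); f_grip is the grip in N (None keeps the last); returns when the fingers have stopped.
- r.hold(seconds).
- solve_ik(position, orientation): joint angles nearest the present ones, or None.
- cams.read_camera(name): name is "side" or "top" or "wrist"; returns a dict with "image" (420x560x3 uint8, blue, green, red), "K" (3x3 intrinsics, pixels), "T" (4x4, takes a point from camera to world coordinates); the wrist camera has in their place "T_tool_cam" (4x4, takes a point from camera to tool coordinates, whose origin is the TCP and whose axes are the flange's). Camera axes: x right, y down, z forward; pixel columns grow to the right and rows downward; lengths in m; the calibration is good to about 2 mm. A picture is of the moment at which its call begins: read the wrist's pose just before it. There is no depth.
A pose or a line that the arm cannot do raises r.PlanningError and nothing moves.
- r.close_job(): hands the job in, once; it reports no verdict.
Readings, each from a call of its own:
- telemetry.read_t(): time.
- telemetry.read_joints(): joint angles.
- telemetry.read_qd(): joint speeds.
- telemetry.read_joint_torque(): joint torques, N m.
- telemetry.read_ee_pos(): TCP position.
- telemetry.read_tcp_rot(): TCP orientation.
- telemetry.read_ft_force(): force on the tool from outside, world axes, zero at the start.
- telemetry.read_ft_torque(): the same for the moment, N m.
- telemetry.read_finger_gap(): opening from 0.0 (shut) to 1.0 (fully open).
Only numpy, scipy, OpenCV 4.12 (cv2) and the standard library are available. Lean on these libraries where they do the work, as an engineer would, in place of code of your own. Each camera call takes 0.05 s, during which the arm holds its last target.

## Working session

There is one attempt and no reset: what is moved stays moved. The work goes in short steps, each a Python script; the robot and the scene stay as the last script left them, time stands still between calls to the robot, and variables do not carry over. Pictures are saved under pics/ and viewed, and the job is handed in when it is done.

```bash
mkdir -p pics; python3 - <<'E'
from station import r, grip, solve_ik, cams, telemetry as t
import cv2,numpy as np
for n in ["side","top","wrist"]:
    c=cams.read_camera(n); cv2.imwrite(f"pics/{n}0.png",c["image"]); np.savez(f"{n}0.npz",**c)
    print(n,np.round(c["K"],1).tolist()); print(np.round(c.get("T",c.get("T_tool_cam")),4).tolist())
print(t.read_t(),t.read_finger_gap(),t.read_tcp_rot(),r.finger_overhang)
E
ls
```

```text
side [[426.5, 0.0, 277.3], [0.0, 426.5, 209.9], [0.0, 0.0, 1.0]]
[[0.9753, -0.156, 0.1564, 0.3481], [-0.2206, -0.6505, 0.7268, -0.7973], [-0.0116, -0.7433, -0.6688, 0.8113], [0.0, 0.0, 0.0, 1.0]]
top [[415.3, 0.0, 285.7], [0.0, 415.3, 210.9], [0.0, 0.0, 1.0]]
[[0.0785, -0.9734, 0.2151, 0.2648], [-0.9969, -0.0767, 0.0169, -0.0437], [0.0, -0.2158, -0.9764, 1.3761], [0.0, 0.0, 0.0, 1.0]]
wrist [[307.3, 0.0, 281.5], [0.0, 307.3, 207.7], [0.0, 0.0, 1.0]]
[[0.0008, -0.9522, -0.3054, 0.0789], [1.0, 0.0008, 0.0002, 0.0011], [0.0001, -0.3054, 0.9522, -0.1194], [0.0, 0.0, 0.0, 1.0]]
0.15 1.0001064809697673 [[ 9.68716528e-01  2.48169733e-01 -2.67315244e-04]
 [ 2.48169832e-01 -9.68715140e-01  1.64696844e-03]
 [ 1.49775394e-04 -1.66178513e-03 -9.99998608e-01]] 0.022
pics
side0.npz
top0.npz
wrist0.npz
```

View pics/side0.png

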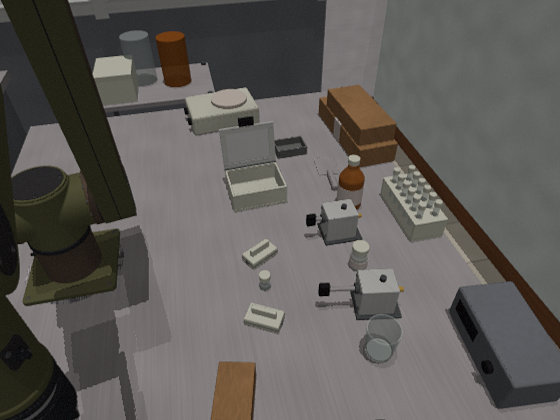

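View pics/top0.png

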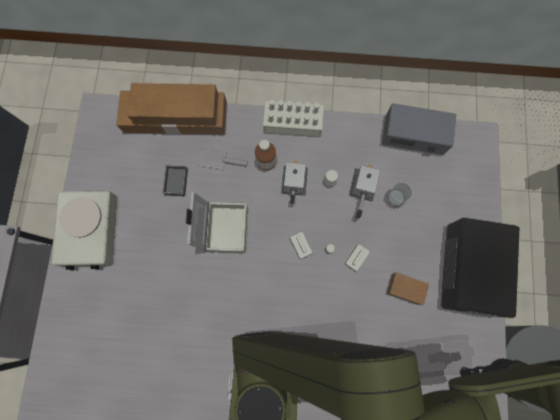

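View pics/wrist0.png

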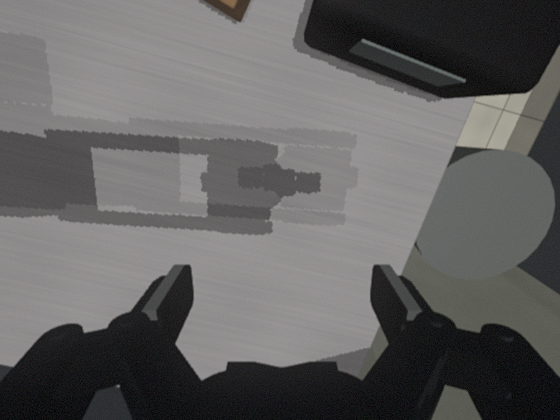

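```bash
python3 - <<'E'
import cv2
t=cv2.imread("pics/top0.png"); c=t[140:280,170:420]; cv2.imwrite("pics/top0c.png",cv2.resize(c,None,fx=3.2,fy=3.2,interpolation=cv2.INTER_CUBIC))
t=cv2.imread("pics/side0.png"); c=t[110:360,210:420]; cv2.imwrite("pics/side0c.png",cv2.resize(c,None,fx=2.4,fy=2.4,interpolation=cv2.INTER_CUBIC))
E
```

```text
(no output)
```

View pics/top0c.png

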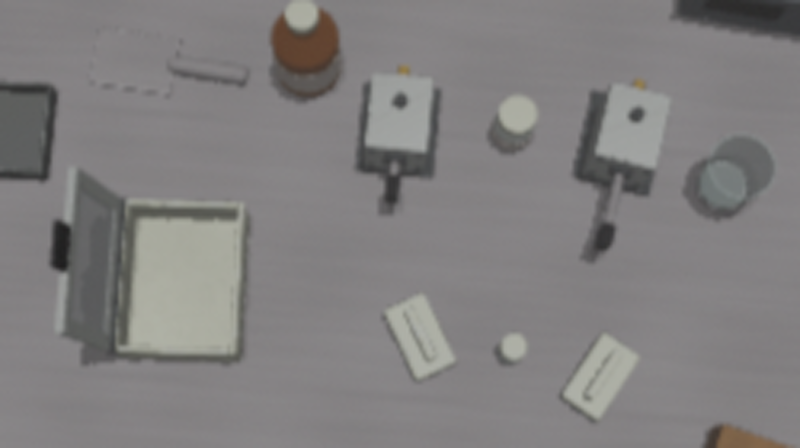

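View pics/side0c.png

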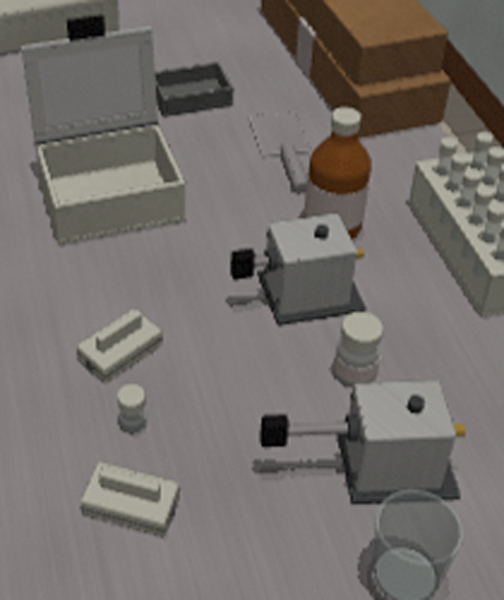

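```bash
cat > h.py <<'E'
import cv2,numpy as np
def ray(K,T,uv,z):
    uv=np.atleast_2d(uv).astype(float)
    d=np.c_[(uv[:,0]-K[0,2])/K[0,0],(uv[:,1]-K[1,2])/K[1,1],np.ones(len(uv))]@T[:3,:3].T
    o=T[:3,3]; s=(z-o[2])/d[:,2]
    return (o+d*s[:,None])[:,:2]
def proj(K,T,p):
    p=np.atleast_2d(p); c=(p-T[:3,3])@T[:3,:3]
    return np.c_[K[0,0]*c[:,0]/c[:,2]+K[0,2],K[1,1]*c[:,1]/c[:,2]+K[1,2]]
def rect(pts):
    pts=(np.asarray(pts)*1000).astype(np.float32)
    (c,(w,h),a)=cv2.minAreaRect(pts)
    if w<h: w,h,a=h,w,a+90
    return np.array(c)/1000,w/1000,h/1000,(a+90)%180-90   # long axis angle deg
def Rdown(phi):
    # jaws open (tool y) along world angle phi, tool z down
    y=np.array([np.cos(phi),np.sin(phi),0]); z=np.array([0,0,-1.]); x=np.cross(y,z)
    return np.c_[x,y,z]
E
python3 - <<'E'
from h import *
for n in ["top","side"]:
    c=np.load(n+"0.npz"); I=c["image"]; K,T=c["K"],c["T"]
    hsv=cv2.cvtColor(I,cv2.COLOR_BGR2HSV).astype(int)
    b,g,rr=[I[...,i].astype(int) for i in range(3)]
    m=((rr-b>8)&(g-b>5)&(rr>120)).astype(np.uint8)*255
    cv2.imwrite(f"pics/m_{n}.png",m)
    cs,_=cv2.findContours(m,0,1)
    for k in cs:
        if cv2.contourArea(k)>60:
            p=k[:,0,:]
            for z in (0.024,0.06):
                q=rect(ray(K,T,p,z)); print(n,p.mean(0).round(),z,np.round(q[0],4),np.round(q[1:],3))
    m=(I.max(2)<40).astype(np.uint8)*255
    cs,_=cv2.findContours(m,0,1)
    for k in cs:
        if 15<cv2.contourArea(k)<400:
            p=k[:,0,:]; q=rect(ray(K,T,p,.06)); print(n,"dark",p.mean(0).round(),np.round(q[0],4),np.round(q[1:],3))
E
```

```text
top [ 12. 392.] 0.024 [-0.0666  0.7597] [ 0.15   0.082 12.948]
top [ 12. 392.] 0.06 [-0.0578  0.7383] [ 0.146  0.08  12.948]
top [409. 288.] 0.024 [ 0.3419 -0.4362] [1.080e-01 7.000e-02 7.588e+01]
top [409. 288.] 0.06 [ 0.3399 -0.4257] [1.050e-01 6.800e-02 7.588e+01]
top [228. 229.] 0.024 [0.4886 0.1666] [0.141 0.111 1.701]
top [228. 229.] 0.06 [0.4826 0.161 ] [0.138 0.108 1.701]
top [332. 175.] 0.024 [ 0.6979 -0.1657] [0.032 0.031 3.276]
top [332. 175.] 0.06 [ 0.6864 -0.1624] [0.031 0.03  3.276]
top [283. 145.] 0.024 [0.6598 0.0516] [  2.018   0.823 -89.805]
top [283. 145.] 0.06 [0.6493 0.049 ] [  1.964   0.801 -89.805]
top dark [436. 398.] [ 0.0253 -0.5096] [ 8.0000e-02  3.2000e-02 -7.1551e+01]
top dark [529. 396.] [ 0.0438 -0.7783] [ 7.4000e-02  5.2000e-02 -7.4435e+01]
top dark [552. 403.] [ 0.04   -0.8456] [ 0.092  0.02  12.671]
top dark [470. 372.] [ 0.1071 -0.608 ] [ 5.3000e-02  1.8000e-02 -8.0147e+01]
top dark [546. 370.] [ 0.1309 -0.8358] [ 7.800e-02  1.700e-02 -7.796e+01]
top dark [552. 363.] [ 0.1512 -0.8516] [ 5.0000e-02  1.1000e-02 -8.5496e+01]
top dark [499. 365.] [ 0.13
[... 1999 characters left out ...]
.056]
side [112.  67.] 0.024 [0.0283 1.1714] [  0.222   0.161 -89.704]
side [112.  67.] 0.06 [0.0429 1.0814] [  0.212   0.154 -89.704]
side dark [487. 367.] [ 0.8064 -0.4964] [2.9000e-02 2.4000e-02 8.2622e+01]
side dark [465. 319.] [ 0.8223 -0.3946] [1.0100e-01 3.1000e-02 8.7506e+01]
side dark [354. 299.] [ 0.6178 -0.2994] [5.7000e-02 1.5000e-02 6.4757e+01]
side dark [324. 289.] [ 0.566 -0.256] [3.4000e-02 2.2000e-02 7.3103e+01]
side dark [ 72. 296.] [ 0.0265 -0.1488] [0.188 0.022 5.987]
side dark [310. 220.] [ 0.5985 -0.0364] [4.20e-02 2.30e-02 7.35e+01]
side dark [ 36. 176.] [-0.1295  0.3252] [  0.1     0.093 -54.159]
side dark [245. 121.] [0.5178 0.4887] [5.7000e-02 5.1000e-02 8.6932e+01]
```

```bash
cat >> h.py <<'E'
def snap(name):
    from station import cams, telemetry as t
    p,R=np.array(t.read_ee_pos()),np.array(t.read_tcp_rot())
    c=cams.read_camera("wrist"); A=np.eye(4);A[:3,:3]=R;A[:3,3]=p
    T=A@c["T_tool_cam"]; np.savez(name+".npz",image=c["image"],K=c["K"],T=T); cv2.imwrite(f"pics/{name}.png",c["image"])
    return c["image"],c["K"],T
E
python3 - <<'E'
from h import *
from station import *
t=telemetry
r.move_ptp([0.47,-0.15,0.30],Rdown(-np.pi/2)); r.hold(0.15); snap("w1"); print(t.read_t())
r.move_ptp([0.46,0.13,0.32],Rdown(-np.pi/2)); r.hold(0.15);snap("w2"); print(t.read_t(),t.read_joints())
E
```

```text
2.25
3.5333 [ 1.84637388e-01  1.21573823e-01  1.58574570e+00 -2.97411145e-04
  1.43455809e+00  1.75759166e+00]
```

View pics/w1.png

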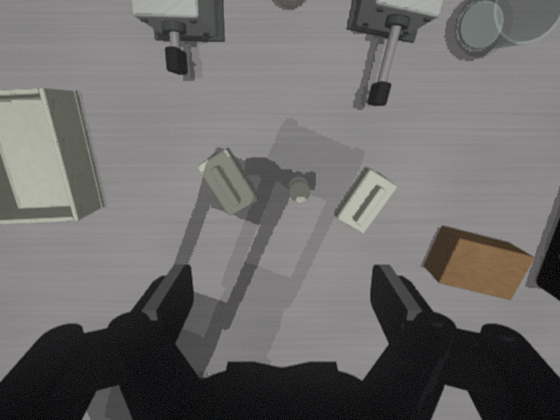

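View pics/w2.png

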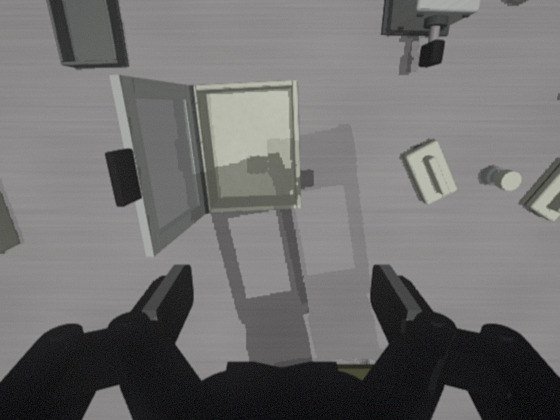

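```bash
python3 - <<'E'
import cv2
def crop(n,x0,y0,x1,y1,f,o):
    c=cv2.imread(f"pics/{n}.png")[y0:y1,x0:x1]; c=cv2.resize(c,None,fx=f,fy=f,interpolation=cv2.INTER_CUBIC)
    for x in range((x0+9)//10*10,x1,10): cv2.putText(c,str(x),(int((x-x0)*f),8),0,.3,(0,0,255)); cv2.line(c,(int((x+.5-x0)*f),10),(int((x+.5-x0)*f),16),(0,0,255))
    for y in range((y0+9)//10*10,y1,10): cv2.putText(c,str(y),(0,int((y+.5-y0)*f)+3),0,.3,(0,0,255))
    return c
import numpy as np
a=crop("w2",390,130,470,210,5,0); b=crop("w1",325,155,405,240,4.7,0)
h=max(a.shape[0],b.shape[0]); pad=lambda c:cv2.copyMakeBorder(c,0,h-c.shape[0],0,0,0)
cv2.imwrite("pics/cass.png",np.hstack([pad(a),pad(b)]))
cv2.imwrite("pics/cham.png",crop("w2",100,65,315,260,3.,0))
cv2.imwrite("pics/grips.png",np.hstack([crop("w1",130,0,220,90,4.4,0),crop("w1",340,0,430,110,4.4,0)[:396]]))
cv2.imwrite("pics/grips2.png",crop("w1",340,50,430,115,6,0))
E
```

```text
(no output)
```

View pics/cass.png

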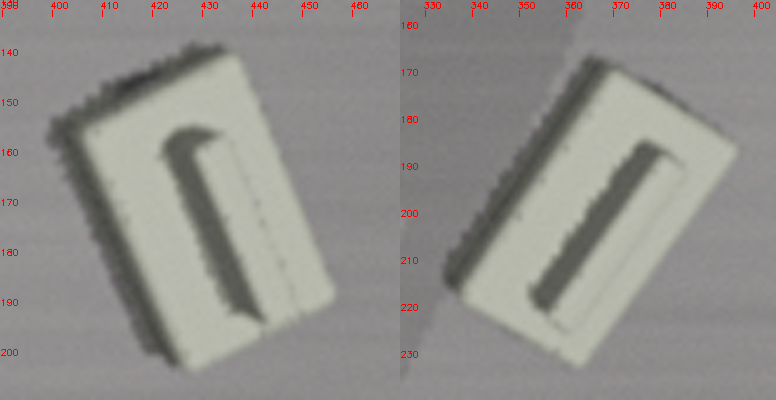

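View pics/cham.png

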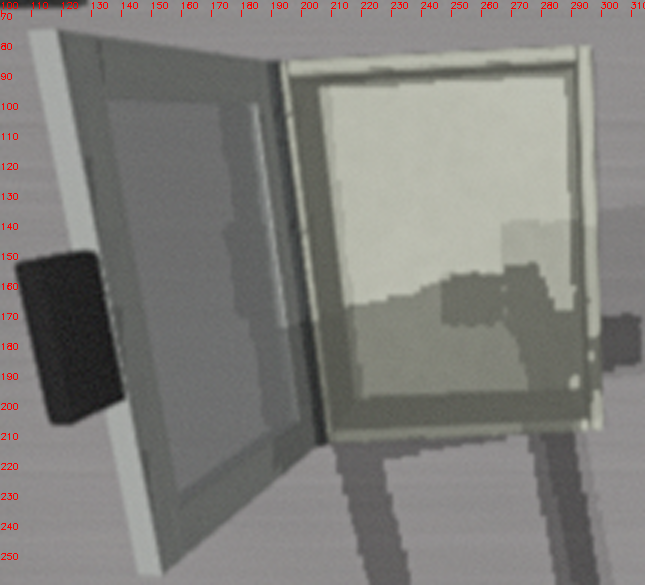

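View pics/grips.png

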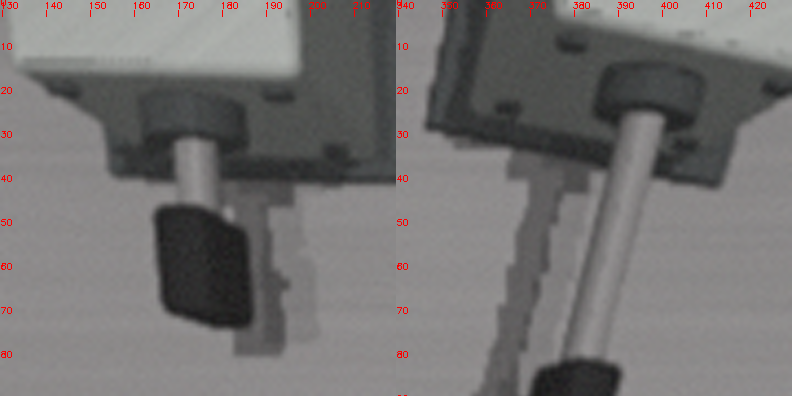

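View pics/grips2.png

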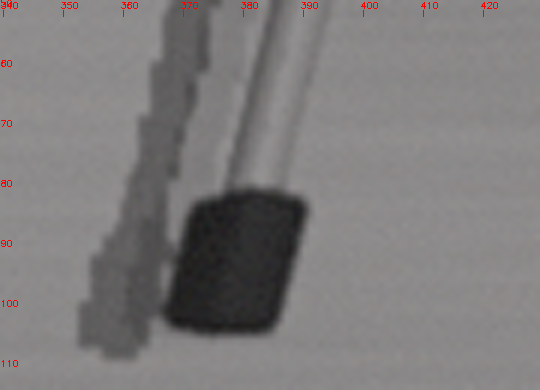

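```bash
python3 - <<'E'
from h import *
w1=np.load("w1.npz");w2=np.load("w2.npz")
def sh(n,w,px,z):
    q=ray(w["K"],w["T"],px,z); e=np.roll(q,-1,0)-q
    c=rect(q)
    print(n,z,"mean",q.mean(0).round(4),"edges",(np.linalg.norm(e,axis=1)*1000).round(1),"ang",(np.degrees(np.arctan2(e[:,1],e[:,0]))%180).round(1),"\n   ",q.round(4).tolist())
sh("c1",w2,[(406,154),(437,141),(456,189),(427,204)],.024)
sh("c1rib",w2,[(428,160),(434,157),(449,192),(442,195)],.044)
sh("c2",w1,[(369,169),(396,187),(362.5,232.5),(338,219)],.024)
sh("c2rib",w1,[(378,187),(385,192),(360,226),(355,220)],.044)
sh("c1side(w1)",w1,[(205,165),(229,152),(256,206),(235,215)],.024)
# chamber rim outer corners: 
sh("rim",w2,[(195,85),(298,80),(300,207),(209,211.5)],.060)
sh("rim_in",w2,[(197,90),(290,86),(293,206),(211,207)],.060)
sh("floor",w2,[(207,93),(288,90),(290,195),(219,197)],.006)
print("cam",w2["T"][:3,3],w1["T"][:3,3])
# grips at underside? top z .077
sh("a top",w1,[(164,47),(175,45),(179,71),(166,69)],.077)
sh("b",w1,[(371,83),(390,84),(385,104),(366,102)],.077)
# rod lines at z .06
sh("rod a",w1,[(170,32),(179,32),(179,47),(170,47)],.06)
sh("rod b",w1,[(391,25),(398,27),(386,81),(378,81)],.06)
E
```

```text
c1 0.024 mean [ 0.4564 -0.0779] edges [42.6 75.1 43.1 80.1] ang [113.7  29.1 120.3  28.6] 
    [[0.4819, -0.0397], [0.499, -0.0787], [0.4333, -0.1152], [0.4116, -0.078]]
c1rib 0.044 mean [ 0.4556 -0.0775] edges [ 8.1 53.7  9.6 53.2] ang [118.3  30.1 115.5  28.6] 
    [[0.477, -0.0609], [0.4808, -0.068], [0.4344, -0.0949], [0.4302, -0.0863]]
c2 0.024 mean [ 0.4294 -0.2654] edges [44.8 75.7 40.3 78. ] ang [ 57.5 148.9  60.4 152.2] 
    [[0.4749, -0.2654], [0.4508, -0.3032], [0.386, -0.2641], [0.4059, -0.229]]
c2rib 0.044 mean [ 0.4301 -0.2642] edges [11.5 53.8 11.  51. ] ang [ 55.5 148.6  40.5 149.8] 
    [[0.4558, -0.2729], [0.4493, -0.2824], [0.4034, -0.2544], [0.4117, -0.2472]]
c1side(w1) 0.024 mean [ 0.4533 -0.0859] edges [36.  79.3 31.6 77.1] ang [117.6  24.3 113.9  27.5] 
    [[0.4802, -0.0529], [0.4969, -0.0848], [0.4246, -0.1174], [0.4118, -0.0885]]
rim 0.06 mean [0.4922 0.1653] edges [118.3 152.5 118.4 153.3] ang [92.5  1.8 92.9  1.8] 
    [[0.566, 0.2269], [0.5712, 0.1087], [0.4188, 0.1038], [0.4128, 0.222]]
rim_in 0.06 mean [0.4911 0.1687] edges [107.4 144.7 106.2 141.8] ang
[... 328 characters left out ...]
  0.41921284]
a top 0.077 mean [ 0.5981 -0.0401] edges [11.3 23.9 13.2 20.2] ang [ 99.1   3.7  81.8 179.1] 
    [[0.6082, -0.0342], [0.61, -0.0454], [0.5861, -0.047], [0.588, -0.0339]]
b 0.077 mean [ 0.5646 -0.2526] edges [19.8 19.9 20.3 18.9] ang [ 87.2 170.8  84.3 169. ] 
    [[0.5746, -0.2445], [0.5736, -0.2642], [0.554, -0.261], [0.556, -0.2408]]
rod a 0.06 mean [ 0.6182 -0.0401] edges [ 9.3 14.1  9.5 14.1] ang [ 90.  174.1  90.  173.6] 
    [[0.6252, -0.0362], [0.6252, -0.0456], [0.6112, -0.0441], [0.6112, -0.0347]]
rod b 0.06 mean [ 0.6042 -0.2646] edges [ 7.6 52.2  8.7 54.2] ang [ 76.2 172.2  90.  171.2] 
    [[0.6314, -0.2647], [0.6296, -0.2722], [0.5779, -0.2651], [0.5779, -0.2565]]
```

```bash
python3 - <<'E'
from h import *
L={n:np.load(n+"0.npz") for n in("top","side")}
w2=np.load("w2.npz");w1=np.load("w1.npz")
def tri(obs):
    A=[];b=[]
    M=np.zeros((3,3));v=np.zeros(3);rs=[]
    for w,uv in obs:
        K,T=w["K"],w["T"];d=T[:3,:3]@np.array([(uv[0]-K[0,2])/K[0,0],(uv[1]-K[1,2])/K[1,1],1]);d/=np.linalg.norm(d)
        P=np.eye(3)-np.outer(d,d);M+=P;v+=P@T[:3,3];rs.append((P,T[:3,3]))
    x=np.linalg.solve(M,v);return x.round(4),[round(float(np.linalg.norm(P@(x-o)))*1000,1) for P,o in rs]
print("tab",tri([(L["top"],(189,217)),(L["side"],(245,121)),(w2,(123,178))]))
# lid top corners in w2 (outer far): 
print("lidtop far",tri([(w2,(119,76)),(L["side"],(273,124))]))
print("ga",tri([(L["side"],(311,220)),(w1,(174,59))]), "gb",tri([(L["side"],(324,289)),(w1,(379,93))]))
E
```

```text
tab (array([0.4858, 0.2553, 0.1964]), [1.1, 0.5, 1.0])
lidtop far (array([0.5653, 0.2561, 0.1757]), [0.7, 0.7])
ga (array([ 0.5998, -0.0371,  0.0583]), [0.1, 0.1]) gb (array([ 0.5654, -0.2579,  0.0625]), [0.2, 0.2])
```

```bash
cat > pick.py <<'E'
from h import *
from station import *
import sys
t=telemetry
def pick(c,deg,name):
    R=Rdown(np.radians(deg))
    r.move_ptp([c[0],c[1],0.13],R)
    grip(0.85,40)
    r.line_to([c[0],c[1],0.060],feed=0.2)
    f0=np.array(t.read_ft_force())
    r.line_to([c[0],c[1],0.046],feed=0.08)
    print("f",np.array(t.read_ft_force())-f0)
    grip(0.0,40)
    print("gap",t.read_finger_gap(),t.read_ft_force(),t.read_t())
    r.line_to([c[0],c[1],0.066],feed=0.15)
    print("gap",t.read_finger_gap(),np.array(t.read_ft_force())-f0)
    snap(name)
E
python3 - <<'E'
from pick import *
pick([0.456,-0.0777],29.2,"p1")
E
```

```text
f [-0.89514711  0.44994122  0.10495969]
gap 0.6407734951220573 [-1.4888098   0.73865611  4.39270901] 7.1
gap 0.6471503493901335 [-0.62050514  0.18540121 -2.02224926]
```

View pics/p1.png

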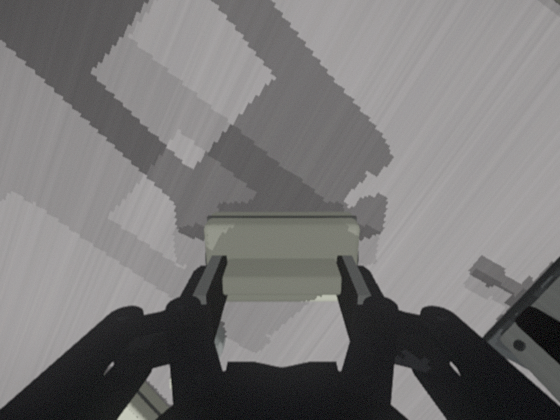

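```bash
cat > place.py <<'E'
from h import *
from station import *
t=telemetry
C=np.array([0.4915,0.1678]); CX=np.radians(92.1)
ex=np.array([np.cos(CX),np.sin(CX)]); ey=np.array([-ex[1],ex[0]])
def place(oy,deg,name):
    p=C+oy*ey
    q=np.array(t.read_ee_pos()); r.line_to([q[0],q[1],0.15],feed=0.3)
    r.move_ptp([p[0],p[1],0.15],Rdown(np.radians(deg)))
    f0=np.array(t.read_ft_force())
    r.line_to([p[0],p[1],0.070],feed=0.2)
    print("f1",np.array(t.read_ft_force())-f0)
    r.line_to([p[0],p[1],0.0525],feed=0.06)
    print("f2",np.array(t.read_ft_force())-f0)
    grip(0.78,40)
    print("gap",t.read_finger_gap(),t.read_ft_force(),t.read_t())
    r.line_to([p[0],p[1],0.15],feed=0.25)
    print(np.array(t.read_ft_force()))
    snap(name)
E
python3 - <<'E'
from place import *
place(-0.033,92.1,"q1")
E
```

```text
f1 [-0.2072806   0.46919566 -0.87241536]
f2 [ 0.43803997 -0.8642802   2.4302417 ]
gap 0.7755073664212012 [ 1.41331444 -0.37396946 -0.6705945 ] 10.1333
[ 0.41794374  0.00088303 -0.03399888]
```

View pics/q1.png

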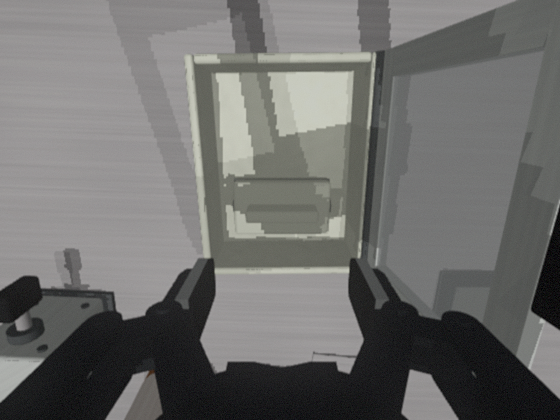

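Cassette 1 lies flat in the far half of the chamber (px 230–330, 178–237), square to the walls. Next is cassette 2.

```bash
python3 - <<'E'
from pick import *
pick([0.4297,-0.2650],-30.3,"p2")
E
```

```text
f [-0.40469008  0.46912593 -0.60678945]
gap 0.6462773149248997 [-0.80950048  0.4356654   4.98446523] 13.7083
gap 0.6394494115841338 [-0.17519946  0.78511752 -2.01081122]
```

View pics/p2.png

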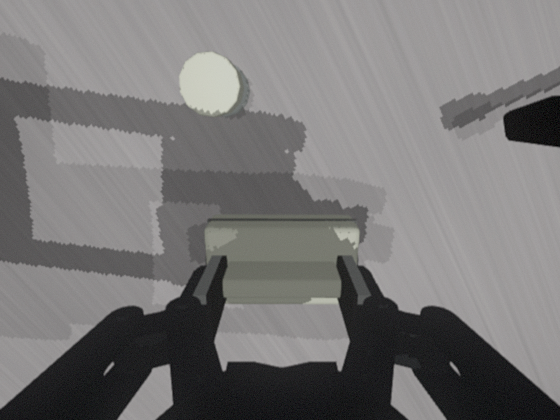

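```bash
python3 - <<'E'
from place import *
place(0.033,-87.9,"q2")
r.move_ptp([0.47,0.12,0.32],Rdown(np.radians(-87.9))); r.hold(.1); snap("q3"); print(t.read_t())
E
```

```text
f1 [1.52168081 0.69302067 0.12282473]
f2 [2.05633217 0.43795336 4.93717616]
gap 0.7785980526703988 [ 0.13379567  0.85266315 -0.25503266] 17.4083
[-0.48763404 -0.8812219  -0.20147224]
18.8917
```

View pics/q3.png

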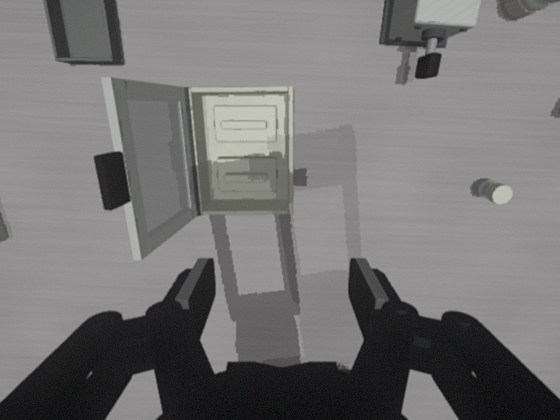

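```bash
cat > lid.py <<'E'
from h import *
from station import *
t=telemetry
R=Rdown(np.radians(2.1)); H=np.array([0.2298,0.0605]); X=0.4885
def P(th,rho=.132,d=0.0):
    y=H[0]-rho*np.cos(th)+.008*np.sin(th); z=H[1]+rho*np.sin(th)+.008*np.cos(th)
    return [X+.037*0, y+.011, z+.022-d]
E
python3 - <<'E'
from lid import *
r.move_ptp([X,0.305,0.30],R); grip(0.0,40); print(t.read_t())
r.line_to([X,0.305,P(1.55)[2]],feed=.2)
f0=np.array(t.read_ft_force())
for th in (1.5,1.3,1.1,.9,.75,.6):
    r.line_to(P(th),feed=.15); print(th,(np.array(t.read_ft_force())-f0).round(1),np.round(t.read_ee_pos(),3))
snap("l1"); c=cams.read_camera("side"); cv2.imwrite("pics/l1s.png",c["image"]); print(t.read_t())
E
```

```text
20.675
1.5 [-0.6  1.1 -0.8] [0.489 0.239 0.216]
1.3 [-0.2  0.1  0.2] [0.488 0.213 0.212]
1.1 [-0.5  0.2 -0.8] [0.488 0.188 0.203]
0.9 [-0.3  0.1 -0.8] [0.488 0.165 0.191]
0.75 [-1.4 -0.1  0.2] [0.488 0.15  0.178]
0.6 [-0.3 -0.5 -0.1] [0.488 0.137 0.164]
23.475
```

View pics/l1s.png

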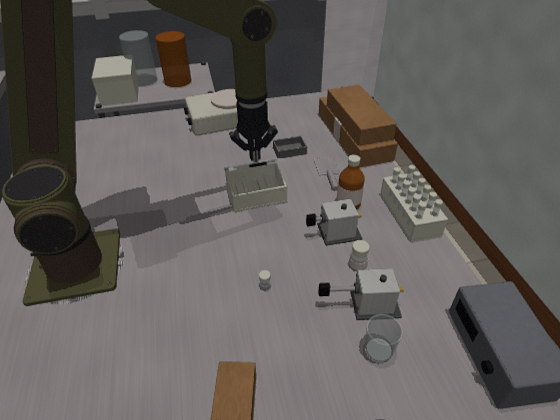

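```bash
python3 - <<'E'
import cv2
c=cv2.imread("pics/l1s.png")[110:225,200:320]; cv2.imwrite("pics/l1sc.png",cv2.resize(c,None,fx=5,fy=5,interpolation=cv2.INTER_CUBIC))
E
```

```text
(no output)
```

View pics/l1sc.png

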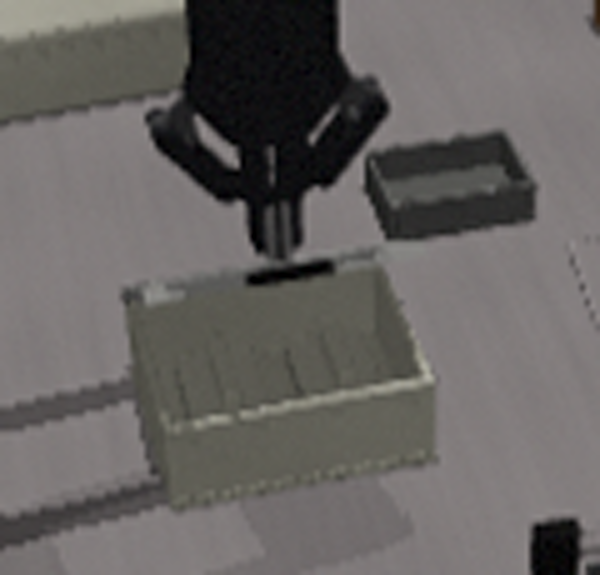

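View pics/l1.png

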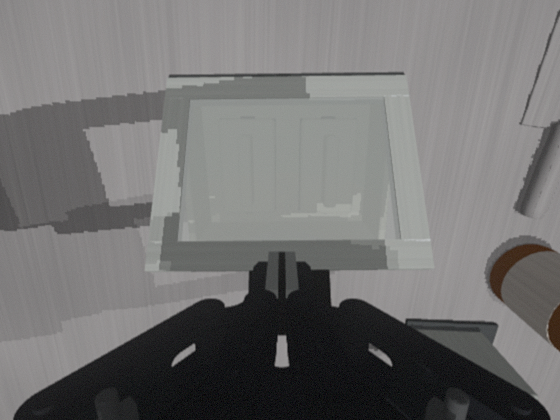

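The lid is following, with the fingertips on the tab. I'll carry on down and press it shut.

```bash
python3 - <<'E'
from lid import *
f0=np.array(t.read_ft_force())
for th in (.4,.2,.05):
    r.line_to(P(th),feed=.12); print(th,(np.array(t.read_ft_force())-f0).round(1),np.round(t.read_ee_pos(),3))
for d in (0,.001,.002,.003,.004,.005):
    r.line_to(P(0,d=d),feed=.03); f=np.array(t.read_ft_force())-f0; print(d,f.round(1),np.round(t.read_ee_pos(),4))
    if f[2]>18: break
p=P(0); r.line_to([p[0],p[1],.20],feed=.2)
c=cams.read_camera("side"); cv2.imwrite("pics/l2s.png",c["image"])
c=c["image"][110:225,200:320]; cv2.imwrite("pics/l2sc.png",cv2.resize(c,None,fx=5,fy=5,interpolation=cv2.INTER_CUBIC))
snap("l2"); print(t.read_t())
E
```

```text
0.4 [-0.4  0.3  0.6] [0.488 0.122 0.141]
0.2 [-0. -0.  1.] [0.488 0.113 0.117]
0.05 [ 0.1 -0.2  0.7] [0.488 0.11  0.097]
0 [ 0.7 -0.1  0.5] [0.4885 0.1089 0.0906]
0.001 [-1.6  0.   8. ] [0.4885 0.1088 0.0904]
0.002 [-3.9 -1.2 17.1] [0.4885 0.1088 0.0903]
0.003 [-6.9 -2.3 24.7] [0.4886 0.1088 0.0902]
26.4583
```

View pics/l2sc.png

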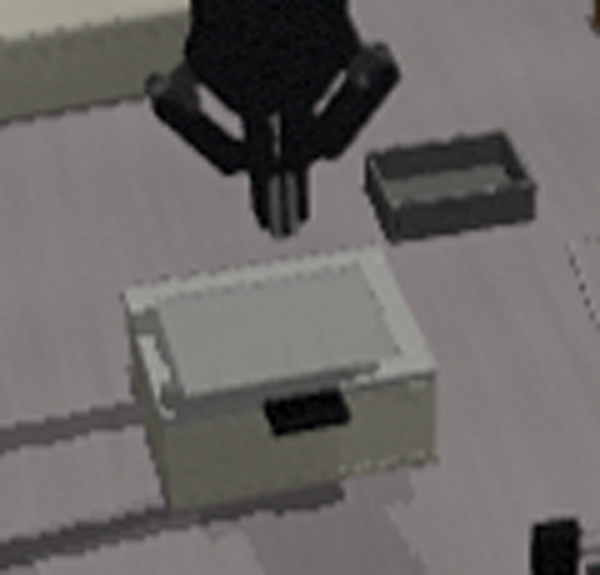

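View pics/l2.png

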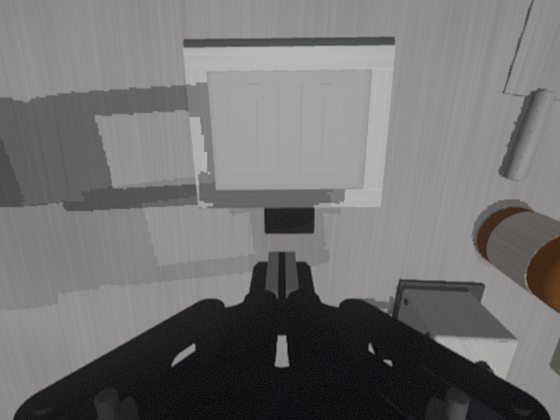

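```bash
python3 - <<'E'
from h import *
from station import *
t=telemetry
r.move_ptp([0.60,-0.04,0.25],Rdown(np.radians(90))); r.hold(.1); a=snap("r1")[0]; print(t.read_t(),np.round(t.read_joints(),2))
E
```

```text
28.1917 [-0.14  0.35  1.46  0.    1.34 -1.71]
```

View pics/r1.png

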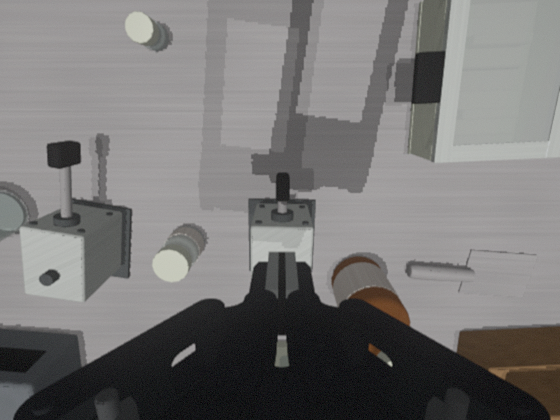

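```bash
python3 - <<'E'
import cv2,numpy as np
def crop(n,x0,y0,x1,y1,f):
    c=cv2.imread(f"pics/{n}.png")[y0:y1,x0:x1]; c=cv2.resize(c,None,fx=f,fy=f,interpolation=cv2.INTER_CUBIC)
    for x in range((x0+9)//10*10,x1,10): cv2.putText(c,str(x),(int((x-x0)*f),8),0,.3,(0,0,255))
    for y in range((y0+9)//10*10,y1,10): cv2.putText(c,str(y),(0,int((y+.5-y0)*f)+3),0,.3,(0,0,255))
    return c
cv2.imwrite("pics/r1a.png",crop("r1",235,165,330,275,5))
cv2.imwrite("pics/r1b.png",crop("r1",15,130,140,305,3.4))
E
```

```text
(no output)
```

View pics/r1a.png

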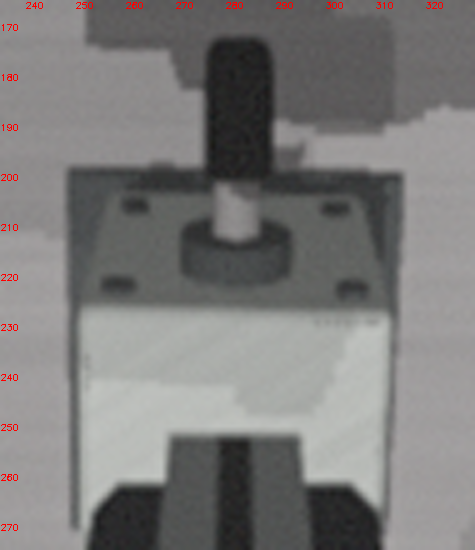

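View pics/r1b.png

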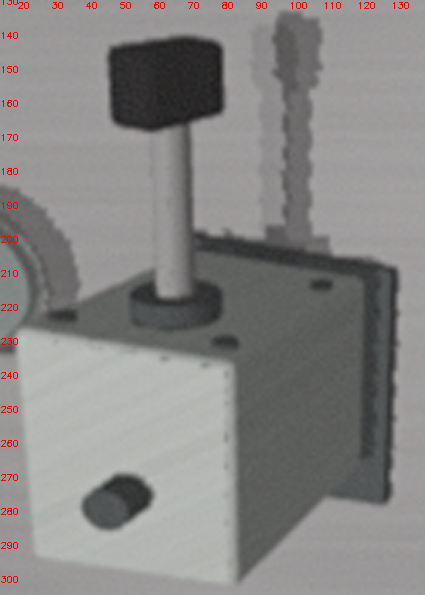

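```bash
python3 - <<'E'
from h import *
w=np.load("r1.npz");K,T=w["K"],w["T"]
def s(n,px,z):
    q=ray(K,T,px,z); d=q[-1]-q[0]; print(n,q.round(4).tolist(),"ang",np.degrees(np.arctan2(d[1],d[0])).round(1),"len",np.linalg.norm(d).round(4),"mean",q.mean(0).round(4))
s("a edge",[(250.5,226.5),(311,226.5)],.085)
s("a base",[(248,198.5),(315,199)],.004)
s("a sideL",[(250.5,227),(250,262)],.085); s("a sideR",[(311,227),(310,262)],.085)
s("a grip",[(281.5,200),(282.5,172)],.077)
s("a rod",[(282,202),(282,212)],.06)
s("b edge",[(14,225),(78.5,236)],.085)
s("b rod",[(64,166),(61,217)],.06)
s("b grip top", [(46,145),(69,141.5)],.077); s("b grip front bottom",[(48,165.5),(77,162)],.077)
E
```

```text
a edge [[0.6328, -0.071], [0.6328, -0.0111]] ang 90.0 len 0.0599 mean [ 0.6328 -0.041 ]
a base [[0.6273, -0.0816], [0.6279, 0.0012]] ang 89.6 len 0.0828 mean [ 0.6276 -0.0402]
a sideL [[0.6334, -0.071], [0.672, -0.0726]] ang -2.5 len 0.0386 mean [ 0.6527 -0.0718]
a sideR [[0.6333, -0.011], [0.6719, -0.0109]] ang 0.2 len 0.0386 mean [ 0.6526 -0.011 ]
a grip [[0.6078, -0.0403], [0.5798, -0.0394]] ang 178.1 len 0.0281 mean [ 0.5938 -0.0398]
a rod [[0.615, -0.0397], [0.6261, -0.0397]] ang 0.1 len 0.0111 mean [ 0.6205 -0.0397]
b edge [[0.6315, -0.3046], [0.6432, -0.2433]] ang 79.2 len 0.0625 mean [ 0.6373 -0.274 ]
b rod [[0.5772, -0.2604], [0.6319, -0.2754]] ang -15.3 len 0.0567 mean [ 0.6045 -0.2679]
b grip top [[0.5544, -0.2609], [0.5511, -0.2387]] ang 98.3 len 0.0224 mean [ 0.5527 -0.2498]
b grip front bottom [[0.5737, -0.2635], [0.5703, -0.2351]] ang 96.8 len 0.0286 mean [ 0.572  -0.2493]
```

```bash
cat > rod.py <<'E'
from h import *
from station import *
t=telemetry
def rod(p,deg,dist,name):
    a=np.radians(deg); u=-np.array([np.cos(a),np.sin(a)])  # out direction
    R=Rdown(a+np.pi/2); p=np.array(p)
    r.move_ptp([p[0],p[1],.16],R); grip(.5,70)
    r.line_to([p[0],p[1],.062],feed=.15); f0=np.array(t.read_ft_force())
    grip(0.0,70); print("gap",t.read_finger_gap(),(np.array(t.read_ft_force())-f0).round(1),t.read_t())
    for k in (.25,.5,.75,1.0):
        q=p+u*dist*k; r.line_to([q[0],q[1],.062],feed=.06); print(k,(np.array(t.read_ft_force())-f0).round(1),np.round(t.read_ee_pos(),4))
    r.hold(.2); print((np.array(t.read_ft_force())-f0).round(1))
    grip(.5); r.hold(.2); print(t.read_ft_force())
    r.line_to([q[0],q[1],.16],feed=.2)
    r.move_ptp([q[0]-.02,q[1],.25],R); r.hold(.1); snap(name); print(t.read_t())
E
python3 - <<'E'
from rod import *
rod([.5975,-.0397],0,.020,"ra")
E
```

```text
gap 0.15717587275326433 [0.1 2.8 6.2] 30.2917
0.25 [4.9 3.9 1.7] [ 0.5954 -0.0389  0.0633]
0.5 [4.5 4.8 2.7] [ 0.5905 -0.0388  0.0633]
0.75 [-4.2  3.7 11.5] [ 0.5818 -0.0387  0.0634]
1.0 [-0.2  5.7  6.4] [ 0.5783 -0.0386  0.0634]
[-0.6  5.2  7.1]
[-0.33324414 -0.19542487 -0.11219843]
33.3333
```

View pics/ra.png

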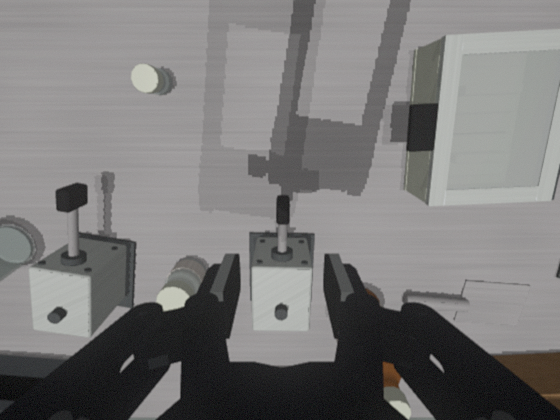

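Rod a crossed its hill and settled, with the force near zero after 20 mm. Next is rod b.

```bash
python3 - <<'E'
from rod import *
rod([.5645,-.2592],-10.5,-.020,"rb")
r.move_ptp([0.50,-0.22,0.33],Rdown(np.radians(90))); r.hold(.2); snap("f1")
for n in("side","top"):
    c=cams.read_camera(n); cv2.imwrite(f"pics/f_{n}.png",c["image"]);np.savez(f"f_{n}.npz",**c)
c=cv2.imread("pics/f_side.png")[110:360,210:420]; cv2.imwrite("pics/fsc.png",cv2.resize(c,None,fx=2.4,fy=2.4,interpolation=cv2.INTER_CUBIC))
print(t.read_t())
E
```

```text
gap 0.15121655951779658 [-0.1  5.3  3. ] 35.6583
0.25 [-3.2  5.7  6.7] [ 0.5687 -0.2584  0.0635]
0.5 [-3.5  5.6  6.5] [ 0.5735 -0.2592  0.0635]
0.75 [5.2 5.  0.3] [ 0.5819 -0.2608  0.0635]
1.0 [1.3 5.7 3.3] [ 0.5853 -0.2614  0.0635]
[2.1 5.2 1.8]
[0.02192598 0.23637593 0.00579062]
38.7
39.5667
```

View pics/rb.png

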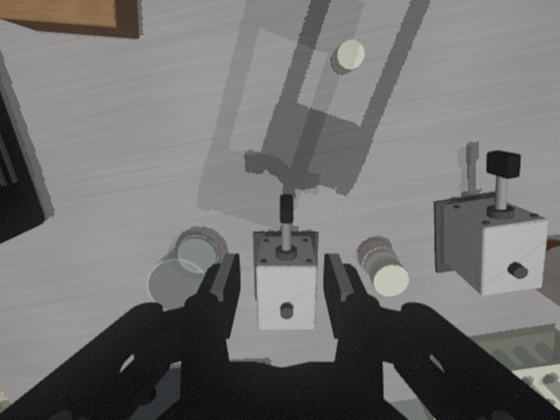

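View pics/fsc.png

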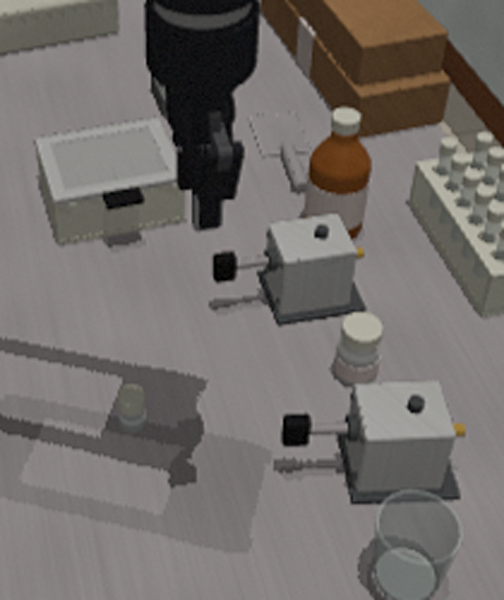

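View pics/f1.png

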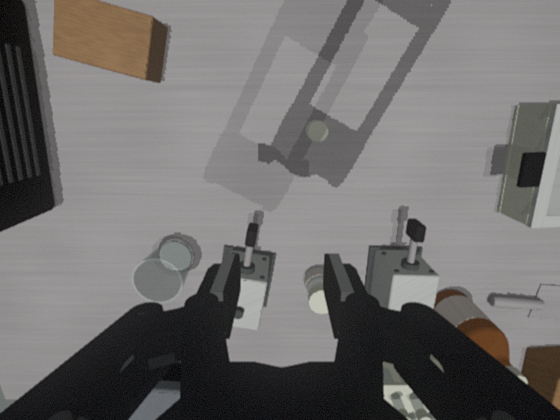

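View pics/f_top.png

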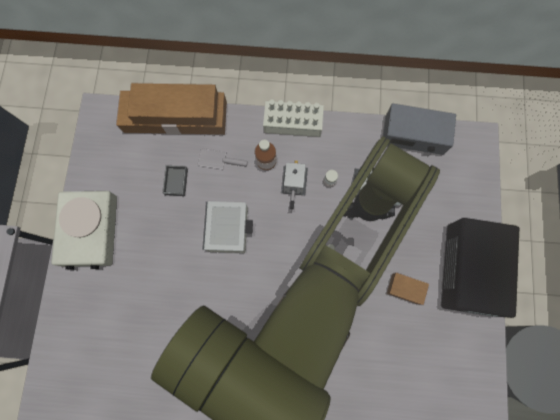

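```bash
python3 - <<'E'
from h import *
from station import *
for f in ("side0.npz","f_side.npz"):
    c=np.load(f);m=(c["image"].max(2)<40).astype(np.uint8);n,l,s,ce=cv2.connectedComponentsWithStats(m)
    for i in range(1,n):
        if 40<s[i,4]<250 and 290<ce[i][0]<345 and 200<ce[i][1]<300: print(f,s[i,4],ce[i].round(1),ray(c["K"],c["T"],ce[i],.06).round(4))
r.close_job(); print(telemetry.read_t())
E
```

```text
side0.npz 99 [310.5 219.7] [[ 0.5983 -0.0374]]
side0.npz 130 [323.9 289.3] [[ 0.5654 -0.2567]]
f_side.npz 96 [303.  220.9] [[ 0.5784 -0.0374]]
f_side.npz 132 [332.8 288.8] [[ 0.5846 -0.2598]]
the job is handed in; nothing more can be done
the job is handed in; nothing more can be done
```

The job is handed in, at about 40 s of robot time. I put both cassettes into the chamber, shut the lid, and only then set both rods to their middle click.

- **Cassettes:** a wrist picture taken before the lid was shut shows them side by side, flat with ribs up. They were square to the walls and clear of each other.
- **Lid:** I pushed it round and pressed it down at the tab. It met a hard stop at the shut height, pressing up to about 25 N, and the side picture shows it flush.
- **Rods:** on each pull or push the force reversed about half-way, as the rod passed its hill, then died away. Side-camera measurements put rod a's grip 19.9 mm farther out and rod b's 19.4 mm farther in, so both are at the middle click.
- **Release and surroundings:** the gripper is open, clear of everything and up at z = 0.33. Wrist force read about zero after the last release. In the last pictures the other things I could see stand where they were.

No check failed. The rod b angle estimates differed by a few degrees between views (−8° to −15°). I used −10.5° and the grasp went cleanly.

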